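# Set the cutting board's length stop to the marked stop

## Task

Set the cutting board's length guide for slicing: with the fingertips press down the spring pad in the middle of the slider on the board's rail to free it and, keeping the pad pressed, push the slider along the rail until it is right up against the stop with the tall pointed tab (not the plain low stop). Then let go, so that the pad springs up and the slider grips there. Do not force the slider along while its pad is up, and do not lift, carry or shift the lemon, lime, mug, glass or tin.

Things in the scene. Friction and masses are not known exactly. Their poses are not given: they have to be found in the camera images.
- board: wooden cutting board, 200 (x) x 400 (y) x 18 mm, fixed to the worktop; origin at the centre of its underside on the worktop; its x axis points to its far edge, its y axis runs along the aluminium rail on it. The rail (24 mm wide, 14 mm high above the wood) lies 72 mm from the board's centre along its +x
- slider_mid (a point): centre of the grey slider on the rail: a point on the rail's centre line, 54 mm above the worktop, that does not sink with the pad. The slider is 40 mm across the rail, 84 mm along it; raised lips at its two ends stand 14 mm above this point, 64 mm clear between them. A steel fence plate reaches from it 70 mm toward the board's near edge, its top 56 mm above the worktop
- slider (a joint): position of the slider along the rail in m: 0 at the board's centre, growing along the board's +y. While the pad is up, the slider is held by friction with about 40 N; with the pad down it runs freely (1 to 2 N)
- pad (a joint): how far the spring pad is pressed down, in m: 0 up (slider gripped), 0.005 fully down (slider free). Black ribbed pad in the slider's middle, between its lips, 30 mm across the rail x 56 mm along it; its top, when up, is 60 mm above the worktop, 6 mm above slider_mid. It takes 5 N to begin, 8 N to be fully down, and springs up when let go
- marked_stop_mid (a point): centre of the marked stop, on the rail's centre line, 54 mm above the worktop. Aluminium block 20 mm along the rail, 36 mm across, 34 mm high above the wood, with a tall upright tab with a pointed top behind the rail (40 mm wide, tip 83 mm above the worktop). Fixed on the rail, on either side of the slider, which touches it when slider_mid is 52 mm away
- plain_stop_mid (a point): centre of the plain stop on the other side of the slider: the same low block (54 mm above the worktop, the same point), but without a tab
- lemon: loose lemon, about 83 x 58 x 58 mm, lying on the near part of the board; origin at its underside as built (it may roll)
- lime: loose lime, about 57 x 46 x 45 mm, on the worktop to the left; origin at its underside as built
- mug: loose striped mug, 83 x 115 x 90 mm, on the worktop to the right; origin at the centre of its underside
- glass: loose clear drinking glass, diameter 81 mm, height 91 mm, on the worktop to the left at the back; origin at the centre of its underside
- tin_1: loose food tin, diameter 75 mm, height 58 mm, on the worktop to the right at the back; origin at the centre of its underside

How it is judged:
By the outcome, as a careful person would: the job done as asked, in the order asked, and still so for the second after the job is handed in, with the robot touching nothing.
It also fails if it takes over 32 s, if anything falls off the work surface, if the arm or the gripper's body presses on something with over 40 N, if the wrist force passes 120 N, or if a joint passes its speed limit or range.

## Robot

A 7-joint arm with a two-finger parallel gripper is mounted at the origin on a cart in front of the work surface, level with it; the furniture and walls round the work are solid. World frame = base frame: x ahead of the robot, y to its left, z up, the work surface at z = 0. Lengths are in m, angles in rad, forces in N, time in s.
With the tool pointing down it reaches from about 0.425 to 0.975 m from the base axis. Payload 16.7 kg.
Tool frame: the origin (TCP) lies where the fingers leave the gripper's body, on its centre line; the fingertips stand manip.tips_ahead ahead of it and the grasp point (between the pads) lies 54 mm ahead of it (manip.tips_ahead is the distance from the TCP to the fingertips, in m); z points along the fingers, y is the line along which they close (so a half turn about z gives the same grasp; the last joint's range is limited). The gripper opens to 85 mm and grips with 20 to 120 N. Pads are 22 mm wide; open, the fingers measure 114 mm over their backs; the gripper's body (76 mm by 85 mm) begins 54 mm behind the grasp point. The pads swing forward as they close: fully open they stand 13 mm farther back than shut.
Start: joints at [-1.496, 0.426, 0.074, 1.606, -0.034, 1.111, -0.067], TCP at [0.15, 0.658, 0.304] pointing down, gripper open.
Joint ranges: [-2.85, 2.85], [-0.5, 2.14], [-1.23, 1.37], [0.21, 2.46], [-1.02, 4.16], [0.16, 2.05], [-2.73, 2.73]. Speed limits (rad/s): [1.89, 1.89, 2.39, 2.39, 3.01, 3.01, 3.01].

## Interface

Orientations are given as a rotation vector (axis times angle).
In Python, from bench import manip gives the robot as it stands. The module is installed in compiled form; this text tells all that it offers.
- The arm moves only by the shell command python3 -m inch 'ROWS' [FORCE]. ROWS is JSON, one flat list of numbers, 5 for each row, row after row: the shift along the world's x, y, z in m, then the turn about the world's z in rad, then the closure in counts, from 0 (fully open) to 255 (shut). A call has 1 to 20 rows; each row is the pose to reach, as a shift and turn from the pose commanded when the call began; what a row does not reach only later rows make up. A row lasts 1/8 s, in which the tool goes at most 62.5 mm and 10.7 degrees, less where a joint would pass 70% of its speed; a pose out of reach is approached as far as the arm can. A call with a gripper value outside its range is refused whole. The fingers move at their own pace and stop on an object; FORCE is the grip in N (left out, the last holds). Time passes only in rows, so rows that repeat a pose let the fingers close. It gives the time, the measured TCP pose, the force, the opening and the grip force at its end, in the units of the state.
- manip.get_obs(): the state, without advancing time (a new reading comes with each control period).
- manip.read_camera(name): name is "side" or "top" or "wrist"; returns a dict with "image" (420x560x3 uint8, red, green, blue), "range_z" (420x560 float32, m along the optical axis (not along the pixel's ray), 0 where there is no reading), "fx", "fy", "cx", "cy" (pixels), "D" ([k1, k2, p1, p2, k3] as OpenCV has them; the pictures are not rectified), "position" and "rotation" of the camera in the world; the wrist camera has in their place "hand_eye" (4x4, takes a point from camera to tool coordinates, whose origin is the TCP and whose axes are the flange's). Camera axes: x right, y down, z forward; pixel columns grow to the right and rows downward; lengths in m; the calibration is good to about 2 mm. A picture is of the moment at which its call begins: read the wrist's pose just before it.
- manip.sign_off(): hands the job in; it is judged then, once.
Trained networks look in the newest picture that a camera, given by its name, has taken for a name from the list of things; names that differ only in an ending like _2 or _b are one class to them, and where a whole thing is asked for, a point or a joint stands for the part that bears it (a point fixed in the world has none). Each returns a list of dicts, best first, with "score" (0 to 1); they miss things now and then, are a little off and sometimes report something else, mostly with a low value. They report only what shows in the picture. A call takes as long as a camera call.
- manip.spot_in(camera, target): "centre" ([column, row] as shares, 0 to 1, of the picture: columns of its width, rows of its height, amid what is visible of it).
- manip.silhouettes(camera, target): "region" (420x560 bool, what is visible of it) and "centre" ([column, row] as shares, 0 to 1, of the picture: columns of its width, rows of its height, amid what is visible of it).
- manip.tip_of(camera, target): "centre" ([column, row] as shares, 0 to 1, of the picture: columns of its width, rows of its height: a listed point, or the origin of a listed thing).
The state is a dict: "t": time; "qpos": joint angles; "dq": joint speeds; "joint_efforts": joint torques, N m; "tcp_pos": TCP position; "orientation": TCP orientation; "force": force on the tool from outside, world axes, zero at the start; "torque": the same for the moment, N m; "finger_gap": opening from 0.0 (shut) to 1.0 (fully open); "finger_force": force on a finger pad.
Only numpy, scipy, OpenCV 4.12 (cv2) and the standard library are available. Lean on these libraries where they do the work, as an engineer would, in place of code of your own. Each camera call takes 0.05 s, during which the arm holds its last target. There are 200 camera calls.

## Working session

There is one attempt and no reset: what is moved stays moved. The work goes in short steps, Python scripts to look and compute and a shell command to move; the robot and the scene stay as the last step left them, time stands still between calls to the robot, and variables do not carry over. Pictures are saved under pics/ and viewed, at most 10 in all, crops included, and the job is handed in when it is done.

```bash
mkdir -p pics
cat > h.py <<'E'
import numpy as np, cv2
from bench import manip
from scipy.spatial.transform import Rotation as R
def shot(n):
    o=manip.get_obs(); c=manip.read_camera(n)
    if n=="wrist":
        T=np.eye(4);T[:3,:3]=R.from_rotvec(o["orientation"]).as_matrix();T[:3,3]=o["tcp_pos"]
        T=T@np.array(c["hand_eye"]);c["position"]=T[:3,3];c["rotation"]=T[:3,:3]
    else:
        r=np.array(c["rotation"],float)
        c["rotation"]=r if r.shape==(3,3) else R.from_rotvec(r).as_matrix()
    return c
def ray(c,ctr):
    px=np.array([[ctr[0]*560,ctr[1]*420]],float)
    K=np.array([[c["fx"],0,c["cx"]],[0,c["fy"],c["cy"]],[0,0,1]],float)
    u=cv2.undistortPoints(px.reshape(1,1,2),K,np.array(c["D"],float)).ravel()
    return np.array(c["position"],float),c["rotation"]@np.array([u[0],u[1],1.])
def atz(c,ctr,z):
    p,d=ray(c,ctr);return p+d*(z-p[2])/d[2]
def tri(rays):
    A=np.zeros((3,3));b=np.zeros(3)
    for p,d in rays:
        d=d/np.linalg.norm(d);M=np.eye(3)-np.outer(d,d);A+=M;b+=M@p
    return np.linalg.solve(A,b)
def depthpt(c,ctr):
    x,y=int(ctr[0]*560),int(ctr[1]*420)
    w=c["range_z"][max(0,y-2):y+3,max(0,x-2):x+3];z=np.median(w[w>0]) if (w>0).any() else np.nan
    p,d=ray(c,ctr);return p+d*z
E
python3 - <<'E'
from h import *
np.set_printoptions(precision=4,suppress=True)
print({k:v for k,v in manip.get_obs().items()},manip.tips_ahead)
C={}
for n in("side","top"):
    c=C[n]=shot(n);cv2.imwrite(f"pics/{n}0.png",c["image"][:,:,::-1]);print(n,c["position"],c["rotation"][:,2])
    for t in("slider_mid","marked_stop_mid","plain_stop_mid","board"):
        for r in manip.tip_of(n,t)[:2]:
            print(t,round(r["score"],2),np.array(r["centre"])*[560,420],atz(c,r["centre"],0 if t=="board" else .054),depthpt(c,r["centre"]))
cv2.imwrite("pics/a.png",np.vstack([cv2.resize(C[n]["image"],(400,300))[:,:,::-1] for n in C]))
E
```

```text
{'t': 0.0, 'qpos': array([-1.4955,  0.4267,  0.0739,  1.6066, -0.0341,  1.1108, -0.0671]), 'dq': array([ 0.0027, -0.0002,  0.0013,  0.0008, -0.0003, -0.0014, -0.    ]), 'joint_efforts': array([  0.0004, -94.9827,   3.7613, -46.3507,   0.0193,   0.0104,
        -0.    ]), 'tcp_pos': array([0.1504, 0.6577, 0.3032]), 'orientation': array([-0.3525, -3.1217,  0.002 ]), 'force': array([ 0.2024, -0.0932,  0.2977]), 'torque': array([-0.0108,  0.0091, -0.034 ]), 'finger_force': 0.0, 'finger_gap': 1.0038576033675692} 0.0726
side [ 0.1352 -0.7796  0.8014] [ 0.3503  0.6725 -0.6519]
slider_mid 0.97 [322.672 212.604] [ 0.6096 -0.0528  0.054 ] [ 0.6054 -0.0593  0.0607]
marked_stop_mid 0.74 [286.104 186.48 ] [0.573  0.0863 0.054 ] [0.5721 0.0844 0.0557]
top [-0.2383  0.2883  1.455 ] [ 0.4768 -0.1841 -0.8595]
slider_mid 0.56 [291.312 188.706] [ 0.6108 -0.0668  0.054 ] [ 0.6072 -0.0653  0.0599]
slider_mid 0.42 [303.52  236.712] [ 0.4315 -0.0324  0.054 ] [ 0.4287 -0.031   0.0598]
marked_stop_mid 0.62 [249.592 211.218] [0.5835 0.09   0.054 ] [0.5846 0.0898 0.052 ]
plain_stop_mid 0.56 [322.28  175.812] [ 0.6178 -0.182   0.054 ] [ 0.6212 -0.1838  0.0485]
plain_stop_mid 0.51 [394.688 203.406] [ 0.4284 -0.3518  0.054 ] [ 0.4165 -0.3404  0.0789]
board 0.6 [301.392 214.116] [ 0.5376 -0.0721  0.    ] [ 0.5265 -0.0669  0.0209]
board 0.42 [249.2   211.596] [0.6143 0.0841 0.    ] [0.5842 0.0913 0.0514]
```

View pics/side0.png

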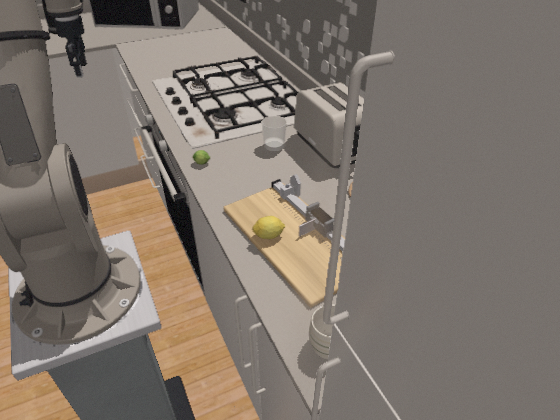

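View pics/top0.png

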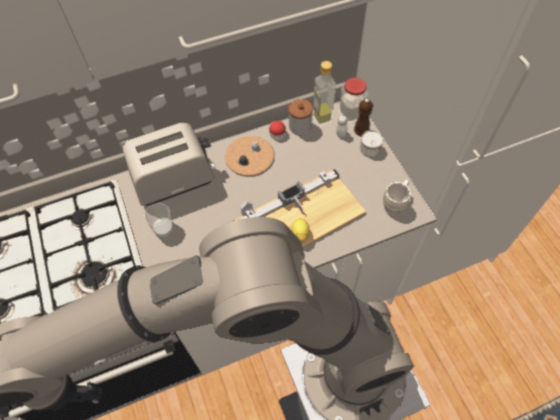

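The side view shows the tabbed stop at (287,187), the slider at (320,213) and the lemon at (268,228). The top view shows the slider at (291,190), the plain stop at (325,178) and the tabbed stop at (248,209). So the marked stop is on the +y side, and the rail is turned by about +0.13 rad. I'll get a wrist view next.

```bash
python3 -m inch '[0.06,-0.05,0.02,0,0, 0.12,-0.11,0.04,0.0,0, 0.17,-0.18,0.05,0,0, 0.22,-0.25,0.05,0,0, 0.26,-0.31,0.05,0.05,0, 0.29,-0.37,0.05,0.1,0, 0.32,-0.43,0.05,0.15,0, 0.34,-0.49,0.05,0.2,0, 0.36,-0.55,0.05,0.25,0, 0.38,-0.61,0.05,0.3,0, 0.38,-0.66,0.05,0.36,0, 0.38,-0.66,0.05,0.36,0, 0.38,-0.66,0.05,0.36,0, 0.38,-0.66,0.05,0.36,0, 0.38,-0.66,0.05,0.36,255, 0.38,-0.66,0.05,0.36,255]'
cat > m.py <<'E'
from h import *
import sys
np.set_printoptions(precision=4,suppress=True)
o=manip.get_obs();print(o["tcp_pos"],o["orientation"],o["finger_gap"])
C={}
for n in("wrist","top","side"):
    c=C[n]=shot(n)
    for t in("slider_mid","marked_stop_mid","plain_stop_mid"):
        for r in manip.tip_of(n,t)[:2]:
            print(n,t,round(r["score"],2),np.array(r["centre"])*[560,420],atz(c,r["centre"],.054),depthpt(c,r["centre"]))
cv2.imwrite(f"pics/{sys.argv[1]}.png",C["wrist"]["image"][:,:,::-1])
E
python3 m.py w1
```

```text
t: 2.5
tcp_pos: [0.5303, -0.0008, 0.3539]
orientation: [0.215, -3.134, -0.0]
force: [0.6, 0.6, 0.0]
finger_gap: 0.606
finger_force: 0.0
[ 0.5303 -0.0008  0.3539] [ 0.215  -3.1341 -0.0004] 0.6060003892426098
wrist slider_mid 0.89 [214.928 223.398] [ 0.5965 -0.0635  0.054 ] [ 0.5936 -0.0624  0.0618]
wrist marked_stop_mid 0.87 [351.512 228.984] [0.5821 0.0884 0.054 ] [0.5814 0.0878 0.0562]
wrist plain_stop_mid 0.7 [ 99.176 227.094] [ 0.6194 -0.1943  0.054 ] [ 0.6186 -0.1934  0.0559]
top slider_mid 0.68 [289.576 189.714] [ 0.6093 -0.06    0.054 ] [ 0.6065 -0.0588  0.0588]
top marked_stop_mid 0.58 [245.392 212.394] [0.5846 0.104  0.054 ] [0.5933 0.1021 0.0392]
top marked_stop_mid 0.38 [299.992 216.594] [ 0.5022 -0.051   0.054 ] [ 0.5209 -0.0595  0.0187]
side slider_mid 0.68 [322.672 215.208] [ 0.6046 -0.0616  0.054 ] [ 0.5994 -0.0696  0.0623]
side marked_stop_mid 0.52 [284.2   188.496] [0.5643 0.0804 0.054 ] [0.5653 0.0824 0.0523]
side plain_stop_mid 0.53 [267.288 234.78 ] [ 0.4467 -0.0664  0.054 ] [ 0.4482 -0.063   0.0504]
```

View pics/w1.png

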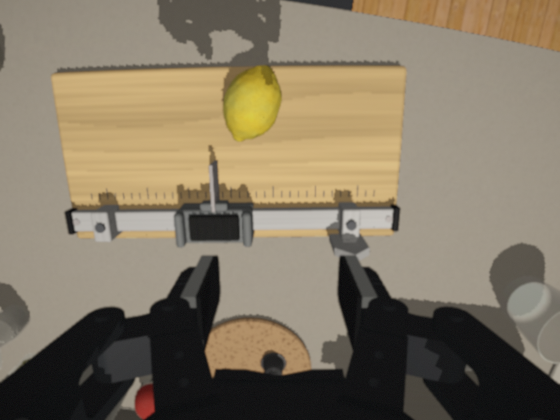

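Run:
```python
from h import *
np.set_printoptions(precision=4,suppress=True)
c=shot("wrist")
# world cloud, rail band & pad geometry
ys,xs=np.mgrid[0:420,0:560]
K=np.array([[c["fx"],0,c["cx"]],[0,c["fy"],c["cy"]],[0,0,1]],float)
u=cv2.undistortPoints(np.stack([xs.ravel()+.5,ys.ravel()+.5],1).astype(float).reshape(-1,1,2),K,np.array(c["D"],float)).reshape(-1,2)
z=c["range_z"].ravel();P=(np.c_[u,np.ones(len(u))]*z[:,None])@c["rotation"].T+c["position"]
P[z==0]=np.nan
img=c["image"].reshape(-1,3).astype(int);P=P.reshape(420,560,3);np.save("P.npy",P)
g=c["image"].max(2)
m=(g<70)&(P[...,2]>.05)&(P[...,2]<.07)&(abs(P[...,0]-.6)<.04)&(abs(P[...,1]+.06)<.06)
n,l,s,ct=cv2.connectedComponentsWithStats(m.astype(np.uint8))
for i in range(1,n):
    if s[i,4]>60:
        Q=P[l==i];r=cv2.minAreaRect(Q[:,:2].astype(np.float32)*1000);print(s[i],ct[i],r,np.median(Q[:,2]))
for t in("slider","slider_mid"):
  for r in manip.silhouettes("wrist",t)[:1]:
    q=P[r["region"]];q=q[(q[:,2]>.063)];print(t,r["score"],np.array(r["centre"])*[560,420],cv2.minAreaRect(q[:,:2].astype(np.float32)*1000))
# rail fit: points z .028-.036
m=(abs(P[...,2]-.032)<.004)&(abs(P[...,0]-.6)<.06)&(P[...,1]>-.2)&(P[...,1]<.1)
Q=P[m];print(m.sum(),cv2.fitLine(Q[:,:2].astype(np.float32),cv2.DIST_HUBER,0,.01,.01).ravel())
```

```text
[ 190  213   51   27 1259] [215.1438 226.6108] ((598.9757080078125, -62.875091552734375), (28.810138702392578, 54.214454650878906), 9.385244369506836) 0.06160444622970068
slider 0.87 [216.104 217.896] ((600.541748046875, -63.11113357543945), (38.922752380371094, 83.7542953491211), 8.675435066223145)
slider_mid 0.58 [216.776 218.61 ] ((600.4508056640625, -62.5156135559082), (38.922752380371094, 82.54947662353516), 8.675435066223145)
3174 [ 0.1412 -0.99    0.5957 -0.0427]
```

The wrist view shows the black pad at (215,227) between its lips, and the tabbed stop on the right at (350,225). The board's yaw is about 8.5°, and the slider centre is at (0.600, -0.063). The pad top reads 0.0616, against 0.060 given. The stop is 152 mm away, so the travel is about 100 mm. I'll close the fingers and descend to just above the pad.

```bash
python3 -m inch '[0.04,-0.03,-0.02,0,255, 0.067,-0.052,-0.05,0,255, 0.067,-0.052,-0.10,0,255, 0.067,-0.052,-0.15,0,255, 0.067,-0.052,-0.18,0,255, 0.067,-0.052,-0.204,0,255, 0.067,-0.052,-0.204,0,255, 0.067,-0.052,-0.204,0,255]'
python3 - <<'E'
from h import *
c=shot("wrist");cv2.imwrite("pics/w2.png",c["image"][:,:,::-1])
E
```

```text
t: 4.25
tcp_pos: [0.5979, -0.0542, 0.1508]
orientation: [-0.212, 3.134, -0.0]
force: [-0.6, -0.2, 0.8]
finger_gap: -0.001
finger_force: 0.0
```

View pics/w2.png

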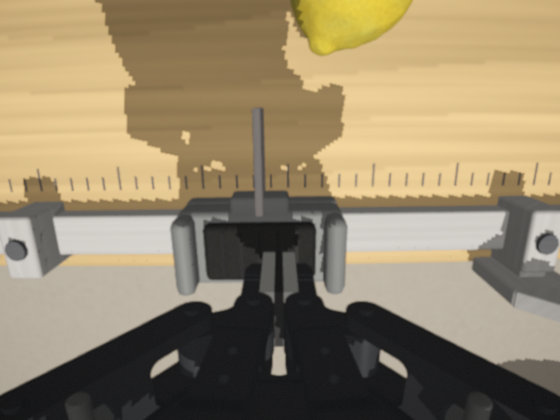

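The shut fingertips are at about (280,255), above the pad, which spans columns 205–315. They sit slightly to the +y side, between the lips at 185 and 335. Now I'll press.

```bash
python3 -m inch '[0,0,-0.010,0,255, 0,0,-0.016,0,255, 0,0,-0.019,0,255, 0,0,-0.019,0,255]'; python3 -m inch '[0,0,-0.002,0,255, 0,0,-0.002,0,255]'
```

```text
t: 4.8
tcp_pos: [0.5975, -0.054, 0.1309]
orientation: [0.212, -3.134, -0.0]
force: [-1.7, 0.5, 6.1]
finger_gap: -0.002
finger_force: 2.8
t: 5.05
tcp_pos: [0.5976, -0.0541, 0.1291]
orientation: [-0.212, 3.134, 0.0]
force: [-2.4, -0.1, 7.6]
finger_gap: -0.002
finger_force: 3.4
```

```bash
python3 -m inch '[0,0,-0.002,0,255, 0,0,-0.002,0,255]'; python3 -m inch '[0,0,-0.001,0,255, 0,0,-0.001,0,255]'
```

```text
t: 5.3
tcp_pos: [0.5976, -0.0543, 0.1276]
orientation: [-0.212, 3.134, 0.0]
force: [-3.2, 0.4, 13.6]
finger_gap: -0.004
finger_force: 6.5
t: 5.55
tcp_pos: [0.5979, -0.0546, 0.1273]
orientation: [-0.211, 3.133, 0.0]
force: [-8.1, 0.4, 25.6]
finger_gap: 0.003
finger_force: 13.1
```

```bash
python3 -m inch '[-0.0007,0.005,0,0,255, -0.0014,0.010,0,0,255, -0.0022,0.015,0,0,255, -0.0029,0.020,0,0,255, -0.0029,0.020,0,0,255]'
python3 - <<'E'
from h import *
c=shot("wrist");cv2.imwrite("pics/w3.png",c["image"][:,:,::-1])
E
```

```text
t: 6.18
tcp_pos: [0.5949, -0.0342, 0.1273]
orientation: [-0.212, 3.133, 0.001]
force: [-8.0, -1.0, 27.4]
finger_gap: 0.002
finger_force: 13.4
```

View pics/w3.png

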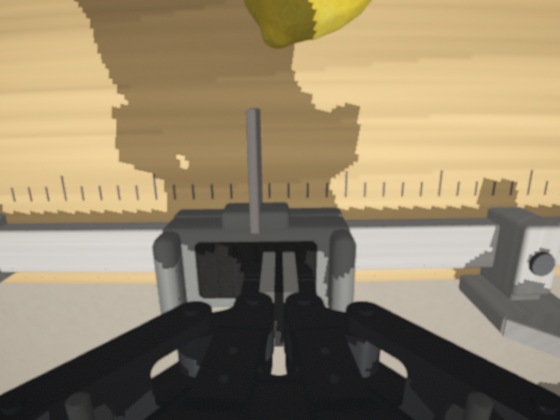

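The slider moves with the fingers, with no change in their relative position. The fence end is at (255,110) and the lemon's tip at (280,45), so I'll check that clearance in the cloud before going on.

Run:
```python
import numpy as np
P=np.load("P.npy").reshape(-1,3);P=P[~np.isnan(P[:,0])]
d=np.array([-.143,.99]);n=np.array([.99,.143]);o=np.array([.5995,-.063])
s=(P[:,:2]-o)@d;v=(P[:,:2]-o)@n
m=(P[:,2]>.026)&(v<-.045)&(v>-.2)&(abs(s)<.13)
f=m&(abs(s)<.008)&(P[:,2]>.04)&(v>-.085);print("fence end v",v[f].min(), np.median(P[f,2]))
l=m&(v<-.076);print("lemon s",s[l].min(),s[l].max(),"v max",np.percentile(v[l],[99,100]))
k=(abs(v)<.03)&(P[:,2]>.04)&(P[:,2]<.07)&(s>.07);print("stop s",np.percentile(s[k],[0,2,50,98,100]))
```

```text
fence end v -0.06869946108660126 0.05587569020152233
lemon s 0.015173908869813008 0.08876084024791166 v max [-0.07601443 -0.07600022]
stop s [0.13223569 0.13287153 0.15058142 0.169582   0.17230423]
```

Run:
```python
import numpy as np
P=np.load("P.npy").reshape(-1,3);P=P[~np.isnan(P[:,0])]
d=np.array([-.143,.99]);n=np.array([.99,.143]);o=np.array([.5995,-.063])
s=(P[:,:2]-o)@d;v=(P[:,:2]-o)@n
for a in np.arange(-.01,.1,.01):
    m=(P[:,2]>.026)&(v<-.03)&(v>-.16)&(s>=a)&(s<a+.01)
    if m.any(): i=np.argsort(v[m])[-5:];print(round(a,3),m.sum(),v[m].min().round(4),P[m][i][:,2].round(3),v[m][i].round(4))
```

```text
-0.01 97 -0.0687 [0.057 0.056 0.056 0.058 0.057] [-0.0328 -0.0314 -0.0313 -0.0307 -0.0306]
0.0 245 -0.0716 [0.049 0.058 0.045 0.031 0.056] [-0.0307 -0.0306 -0.0305 -0.0304 -0.0302]
0.01 2029 -0.1433 [0.365 0.364 0.361 0.371 0.37 ] [-0.0699 -0.0699 -0.0698 -0.0696 -0.0695]
0.02 4696 -0.1577 [0.359 0.358 0.359 0.359 0.358] [-0.0566 -0.0565 -0.0565 -0.0563 -0.0558]
0.03 5897 -0.1599 [0.33  0.334 0.339 0.336 0.346] [-0.0504 -0.0504 -0.0501 -0.0501 -0.05  ]
0.04 3814 -0.1598 [0.34  0.339 0.338 0.34  0.338] [-0.0506 -0.0504 -0.0503 -0.0503 -0.0501]
0.05 5015 -0.1596 [0.337 0.33  0.329 0.337 0.337] [-0.0651 -0.0651 -0.065  -0.065  -0.0645]
0.06 6794 -0.16 [0.332 0.319 0.328 0.329 0.332] [-0.0478 -0.0477 -0.0476 -0.047  -0.047 ]
0.07 6423 -0.1538 [0.329 0.331 0.329 0.332 0.328] [-0.0476 -0.0475 -0.0474 -0.0474 -0.0473]
0.08 4320 -0.0799 [0.308 0.33  0.337 0.337 0.337] [-0.0648 -0.0648 -0.0647 -0.0644 -0.0643]
0.09 3209 -0.073 [0.342 0.341 0.341 0.341 0.34 ] [-0.0501 -0.0501 -0.0501 -0.05   -0.0499]
```

Run:
```python
import numpy as np
P=np.load("P.npy").reshape(-1,3);P=P[~np.isnan(P[:,0])]
d=np.array([-.143,.99]);n=np.array([.99,.143]);o=np.array([.5995,-.063])
s=(P[:,:2]-o)@d;v=(P[:,:2]-o)@n
m=(P[:,2]>.024)&(P[:,2]<.1)&(v<-.03)&(v>-.2)&(s>.012)&(s<.13);print(m.sum(),s[m].min(),s[m].max(),np.sort(v[m])[-5:])
```

```text
3420 0.015173908869813008 0.07439521393353274 [-0.09285927 -0.09279547 -0.09276946 -0.09276288 -0.09251877]
```

The lemon stays at least 20 mm clear of the fence, so I'll continue.

```bash
python3 -m inch '[-0.0009,0.006,0,0,255, -0.0019,0.013,0,0,255, -0.0029,0.020,0,0,255, -0.0039,0.027,0,0,255, -0.0049,0.034,0,0,255, -0.0059,0.041,0,0,255, -0.0069,0.048,0,0,255, -0.0079,0.055,0,0,255, -0.0089,0.062,0,0,255, -0.0101,0.070,0,0,255, -0.0101,0.070,0,0,255]'; python3 -m inch '[-0.0003,0.002,0,0,255, -0.0006,0.004,0,0,255, -0.0006,0.004,0,0,255]'
```

```text
t: 7.6
tcp_pos: [0.5845, 0.0363, 0.1273]
orientation: [-0.213, 3.134, 0.001]
force: [-10.0, -0.6, 29.9]
finger_gap: -0.007
finger_force: 14.7
t: 7.98
tcp_pos: [0.584, 0.0397, 0.1273]
orientation: [-0.211, 3.134, 0.001]
force: [-10.2, -0.4, 29.4]
finger_gap: -0.001
finger_force: 14.7
```

```bash
python3 -m inch '[-0.0003,0.002,0,0,255, -0.0003,0.002,0,0,255]'; python3 -m inch '[-0.0003,0.002,0,0,255, -0.0003,0.002,0,0,255]';  python3 -m inch '[-0.0003,0.002,0,0,255, -0.0003,0.002,0,0,255]'
```

```text
t: 8.22
tcp_pos: [0.5837, 0.0417, 0.1273]
orientation: [-0.211, 3.134, 0.001]
force: [-9.9, -1.2, 28.7]
finger_gap: 0.003
finger_force: 14.7
t: 8.48
tcp_pos: [0.5834, 0.0437, 0.1273]
orientation: [-0.211, 3.134, 0.001]
force: [-9.3, -1.9, 29.0]
finger_gap: 0.001
finger_force: 14.7
t: 8.72
tcp_pos: [0.5831, 0.0457, 0.1272]
orientation: [-0.211, 3.134, 0.001]
force: [-10.2, -0.6, 30.1]
finger_gap: -0.003
finger_force: 14.7
```

```bash
python3 -m inch '[-0.0003,0.002,0,0,255, -0.0003,0.002,0,0,255]'; python3 -m inch '[-0.0003,0.002,0,0,255, -0.0003,0.002,0,0,255]'
python3 - <<'E'
from h import *
c=shot("wrist");cv2.imwrite("pics/w4.png",c["image"][:,:,::-1])
E
```

```text
t: 8.98
tcp_pos: [0.583, 0.0464, 0.1272]
orientation: [-0.21, 3.134, -0.001]
force: [-8.2, -7.7, 27.8]
finger_gap: 0.001
finger_force: 13.6
t: 9.22
tcp_pos: [0.5829, 0.047, 0.1272]
orientation: [-0.208, 3.134, -0.004]
force: [-5.2, -15.3, 25.9]
finger_gap: -0.001
finger_force: 12.6
```

View pics/w4.png

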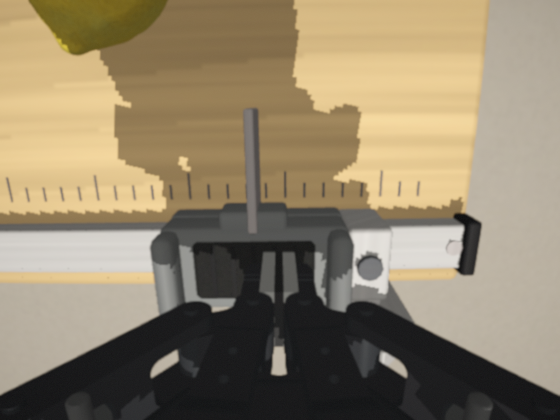

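The slider is against the tabbed stop at about (350,260), with no gap, and the reaction along the rail rose to 15 N. I'll lift straight up.

```bash
python3 -m inch '[0,0,0.003,0,255, 0,0,0.010,0,255, 0,0,0.025,0,255, 0,0,0.06,0,255, 0,0,0.11,0,255, 0,-0.02,0.16,0,255, -0.03,-0.04,0.2,0,255, -0.05,-0.06,0.22,0,255, -0.05,-0.06,0.22,0,255, -0.05,-0.06,0.22,0,255]'
python3 m.py w5
```

```text
t: 10.52
tcp_pos: [0.5324, -0.0094, 0.346]
orientation: [-0.213, 3.134, 0.001]
force: [-0.3, 0.2, -0.4]
finger_gap: -0.004
finger_force: 0.0
[ 0.5324 -0.0094  0.346 ] [-0.2132  3.1341  0.0007] -0.003585595934472723
wrist slider_mid 0.72 [312.312 225.498] [0.5837 0.0344 0.054 ] [0.5811 0.0333 0.0619]
wrist marked_stop_mid 0.94 [361.088 227.808] [0.5791 0.0879 0.054 ] [0.5783 0.0872 0.0565]
wrist plain_stop_mid 0.56 [105.896 229.992] [ 0.6204 -0.1913  0.054 ] [ 0.6194 -0.1903  0.0563]
top slider_mid 0.83 [265.776 202.02 ] [0.5955 0.0295 0.054 ] [0.5913 0.0308 0.0611]
top slider_mid 0.24 [185.08  293.706] [0.3931 0.3634 0.054 ] [0.4002 0.3642 0.0384]
top marked_stop_mid 0.55 [250.88  214.704] [0.5697 0.0908 0.054 ] [0.5713 0.0904 0.0513]
side slider_mid 0.88 [297.976 192.486] [0.5904 0.0486 0.054 ] [0.5861 0.0408 0.0611]
side marked_stop_mid 0.54 [285.488 185.01 ] [0.5744 0.0931 0.054 ] [0.5743 0.0927 0.0543]
```

View pics/w5.png

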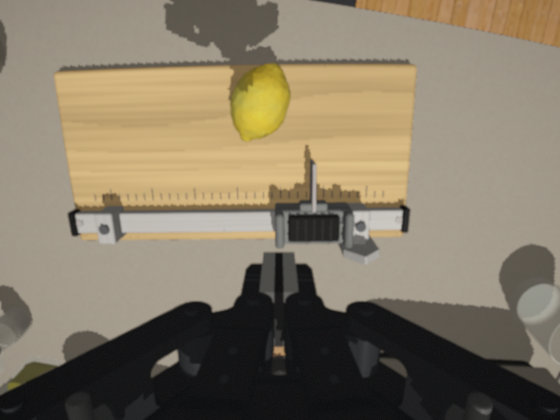

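The slider sits against the tabbed stop at (345,228), about 53 mm centre to centre. The pad is up at 0.062, the lemon has not moved, and the robot is clear.

```bash
python3 -c "
from bench import manip
print(manip.sign_off())"
```

```text
the job is handed in; nothing more can be done
None
```

The job is handed in: with its pad held down, the slider was pushed right up against the tabbed stop and let go, and the pad sprang up so it grips there, with the lemon not moved and the robot clear at about 10.5 s.

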